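# Bench check of the brake and clutch hand levers

### The arm

A 7-joint arm with a two-finger parallel gripper is mounted at the origin on the work surface. World frame = base frame: x ahead of the robot, y to its left, z up, the work surface at z = 0. Lengths are in m, angles in rad, forces in N, time in s.
With the tool pointing down it reaches from about 0.425 to 0.925 m from the base axis. Payload 6.8 kg.
Tool frame: the origin (TCP) lies midway between the tips of the shut fingers; the grasp point (between the pads) lies 19 mm behind it (bot.pinch_z is the distance from the TCP to the grasp point, in m); x points along the fingers, y is the direction in which the jaws open and shut, and the axes are right-handed (so a half turn about x gives the same grasp; the last joint's range is limited). The gripper opens to 85 mm and grips with 20 to 120 N. Pads are 22 mm wide; open, the fingers measure 114 mm over their backs; the gripper's body (76 mm by 85 mm) begins 54 mm behind the grasp point. The pads swing forward as they close: fully open they stand 13 mm farther back than shut.
Start: joints at [-1.301, 0.477, 0.022, 1.555, -0.011, 1.109, -0.083], TCP at [0.249, 0.627, 0.193] pointing down, gripper open.
Joint ranges: [-2.96, 2.96], [-0.34, 2.1], [-1.41, 1.46], [0.24, 2.44], [-1.37, 4.51], [0.17, 1.92], [-2.96, 2.96]. Speed limits (rad/s): [2.39, 2.39, 3.14, 3.14, 3.14, 3.14, 3.14].

### API

Orientations are given as a unit quaternion [w, x, y, z].
In Python, from station import bot gives the robot as it stands. The module is installed in compiled form; this text tells all that it offers.
- The arm moves only by the tool step_arm, never from a script. Its argument "plan" is a list of rows, each a list of 6 numbers: the shift along the tool's x, y, z in units of 40 mm (1.0 is 40 mm), then the turn, a rotation vector about the tool's x, y, z in units of 360 degrees (1.0 is 360 degrees). In form: [[dx, dy, dz, ax, ay, az], ...]. A call has 1 to 8 rows; each row shifts and turns the commanded pose from where the row before left it, along the tool's axes as they then stand; what a row does not reach is not made up. A row lasts 1/8 s, in which the tool goes at most 62.5 mm and 10.7 degrees, less where a joint would pass 70% of its speed; a pose out of reach is approached as far as the arm can. A call with a number of a shift or a turn outside -1 to 1 is refused whole. A call with a gripper value outside its range is refused whole. "fingers" is the closure, from -1 (fully open) to 1 (shut), set as the call begins (left out, the last holds). The fingers move at their own pace and stop on an object; "force" is the grip in N (left out, the last holds). Time passes only in rows, so rows that do not move let the fingers close. It gives the time, the measured TCP pose, the force and the opening at its end, in the units of the state.
- bot.get_obs(): the state, without advancing time (a new reading comes with each control period).
- bot.read_camera(name): name is "scene" or "top"; returns (picture, depth): 384x512x3 uint8, red, green, blue; 384x512 float32, m along the optical axis (not along the pixel's ray), 0 where there is no reading.
- bot.camera_model(name): a dict with "mtx" (3x3 intrinsics, pixels), "origin" and "rotation" of the camera in the world. Camera axes: x right, y up, looking along -z (the intrinsics and any distortion apply to the point x, -y, -z); pixel columns grow to the right and rows downward; lengths in m; the calibration is good to about 2 mm. A picture is of the moment at which its call begins. camera_model takes no time and is no camera call.
- bot.hand_in(): hands the job in, once; it reports no verdict.
The state is a dict: "t": time; "q": joint angles; "joint_vel": joint speeds; "joint_torque": joint torques, N m; "eef_pos": TCP position; "tool_rot": TCP orientation; "contact_force": force on the tool from outside, world axes, zero at the start; "torque": the same for the moment, N m; "gripper_width": opening from 0.0 (shut) to 1.0 (fully open).
Only numpy, scipy, OpenCV 4.12 (cv2) and the standard library are available. Lean on these libraries where they do the work, as an engineer would, in place of code of your own. Each camera call takes 0.05 s, during which the arm holds its last target.

### The job

Check the two hand levers on the bench, the red brake lever first and then the blue clutch lever: press it in with the backs (the outside) of your fingers until it comes up against its stop, short of the bar, hold it there for a second, then ease it all the way back out with your fingers still on it, so that it does not snap back. Have the red one fully out before you press the blue one, do not force a lever hard against its stop, and do not squeeze it or touch the rubber grips. Leave everything else on the bench where it is.

Things in the scene. Friction and masses are not known exactly. Their poses are not given: they have to be found in the camera images.
- red_stand: Yellow steel stand, fixed, with a short handlebar and the red brake lever. Base 130 x 170 mm, 12 high. Origin on the bench under the bar's axis. The 22 mm bar lies level along the stand's y, axis 160 mm up, y = -120 to +120 mm, on a post at y = -85. Top of the stand 180 mm up. The lever is on the -x side, facing the robot (stand yaw within 0.35 rad).
- red_grip: Black rubber hand grip on the bar of the red stand, 30 mm diameter, 112 mm long along y; origin on the bar's axis at the grip's inner end (8 mm toward +y from the stand's origin). Fixed. Not to be touched.
- red_pivot (a point): Hinge of the red lever: a vertical pin at (-36, -35, 160) mm in the stand's frame; axes are the stand's.
- red_blade: The red lever's blade: level bar 10 mm thick (x), 16 tall (z), ending in an 18 mm ball 133 mm from the hinge. Origin on the hinge pin at mid-height, 160 mm above the bench; +y runs along the blade to the ball, +x is the pressing direction (to the bar), the outer face to press is x = -5 mm. Free space in front of it, and below it to the base plate.
- red_pad (a point): Point in the middle of the outer (pressing) face of the red blade, 85 mm from the hinge; axes are the blade's (moves with it).
- red_lever (a joint): red lever angle: 0 = fully out, at rest; 0.38 rad = at its stop, blade parallel to the bar, inner face 16 mm short of the grip. Pressing in turns it clockwise seen from above. Spring return: at the pad 3 N to start, 7.5 N at the stop; let go, it snaps back.
- blue_stand: Yellow steel stand, fixed, with a short handlebar and the blue clutch lever. Base 130 x 170 mm, 12 high. Origin on the bench under the bar's axis. The 22 mm bar lies level along the stand's y, axis 160 mm up, y = -120 to +120 mm, on a post at y = -85. Top of the stand 180 mm up. The lever is on the -x side, facing the robot (stand yaw within 0.35 rad).
- blue_grip: Black rubber hand grip on the bar of the blue stand, 30 mm diameter, 112 mm long along y; origin on the bar's axis at the grip's inner end (8 mm toward +y from the stand's origin). Fixed. Not to be touched.
- blue_pivot (a point): Hinge of the blue lever: a vertical pin at (-36, -35, 160) mm in the stand's frame; axes are the stand's.
- blue_blade: The blue lever's blade: level bar 10 mm thick (x), 16 tall (z), ending in an 18 mm ball 133 mm from the hinge. Origin on the hinge pin at mid-height, 160 mm above the bench; +y runs along the blade to the ball, +x is the pressing direction (to the bar), the outer face to press is x = -5 mm. Free space in front of it, and below it to the base plate.
- blue_pad (a point): Point in the middle of the outer (pressing) face of the blue blade, 85 mm from the hinge; axes are the blade's (moves with it).
- blue_lever (a joint): blue lever angle: 0 = fully out, at rest; 0.38 rad = at its stop, blade parallel to the bar, inner face 16 mm short of the grip. Pressing in turns it clockwise seen from above. Spring return: at the pad 3 N to start, 7.5 N at the stop; let go, it snaps back.
- tray: Open aluminium tray with a bolt in it, 130 x 190 x 35 mm, fixed; origin under its centre
- bolt: Brass bolt 60 mm long lying in the tray; origin 11 mm below its axis, at the head. Leave alone
- ring_gauge: Dark steel ring, 48 mm diameter, 16 mm high; origin under its centre. Leave alone
- caliper: Steel caliper lying flat, 200 mm long, 7 mm high; origin under mid-beam. Leave alone
- wrench: Steel wrench lying flat; origin under its middle. Leave alone
- screwdriver: Screwdriver with yellow handle, lying flat; origin under its middle. Leave alone
- grease_can: Closed can with green label, 70 mm diameter, 110 mm high; origin under its centre. Leave alone
- pin_cup: Dark steel cup, 70 mm diameter, 80 mm high; origin under its centre. Leave alone

How it is judged:
By the outcome, as a careful person would: the job done as asked, in the order asked, and still so for the second after the job is handed in, with the robot touching nothing.
It also fails if it takes over 69 s, if anything falls off the work surface, if the arm or the gripper's body presses on something with over 40 N, if the wrist force passes 120 N, or if a joint passes its speed limit or range.

## Working session

There is one attempt and no reset: what is moved stays moved. The work goes in short steps, Python scripts to look and compute and a tool call to move; the robot and the scene stay as the last step left them, time stands still between calls to the robot, and variables do not carry over. Pictures are saved under pics/ and viewed, and the job is handed in when it is done.

Besides the shell and the picture viewer there is one more tool, called after "Call:" as name([rows], argument=value, ...), one row to a line, values as JSON. step_arm: Moves the arm, as the interface text tells. Shifts and turns lie within -1 to 1; 1 stands for 40 mm of shift or 360 degrees of turn. Its arguments: {"type":"object","properties":{"plan":{"type":"array"},"fingers":{"type":"number"},"force":{"type":"number"}},"required":["plan"]}

```bash
mkdir -p pics; ls
python3 - <<'E'
from station import bot
import cv2,numpy as np
o=bot.get_obs()
for k,v in o.items(): print(k,np.round(v,4))
print(bot.pinch_z)
for n in("scene","top"):
    p,d=bot.read_camera(n); np.savez(f"{n}0.npz",p=p,d=d)
    cv2.imwrite(f"pics/{n}0.png",cv2.resize(p[:,:,::-1],(800,600)))
    m=bot.camera_model(n); print(n,{k:np.round(v,4).tolist() for k,v in m.items() if not isinstance(v,str)})
E
```

```text
pics
t 0.0
q [-1.3011  0.4778  0.0223  1.5565 -0.0115  1.1093 -0.0831]
joint_vel [-0.0005  0.0011  0.0001  0.0009  0.0007 -0.0002 -0.0017]
joint_torque [-3.00000e-04 -5.96443e+01  1.60800e+00 -2.81188e+01  1.25000e-02
  9.30000e-03  0.00000e+00]
eef_pos [0.2488 0.6268 0.192 ]
tool_rot [ 0.6945  0.1321  0.6946 -0.1334]
contact_force [ 0.197  -0.5094  0.6134]
torque [ 0.0036  0.0206 -0.003 ]
gripper_width 1.0
0.0187
scene {'mtx': [[360.3541, 0.0, 256.8013], [0.0, 360.3541, 191.4404], [0.0, 0.0, 1.0]], 'origin': [1.4164, -0.0149, 0.6852], 'rotation': [0.6138, 0.3351, 0.3385, 0.6295]}
top {'mtx': [[400.5768, 0.0, 254.169], [0.0, 400.5768, 186.101], [0.0, 0.0, 1.0]], 'origin': [0.433, -0.0361, 1.0969], 'rotation': [0.715, 0.0394, -0.0401, -0.6969]}
```

View pics/scene0.png

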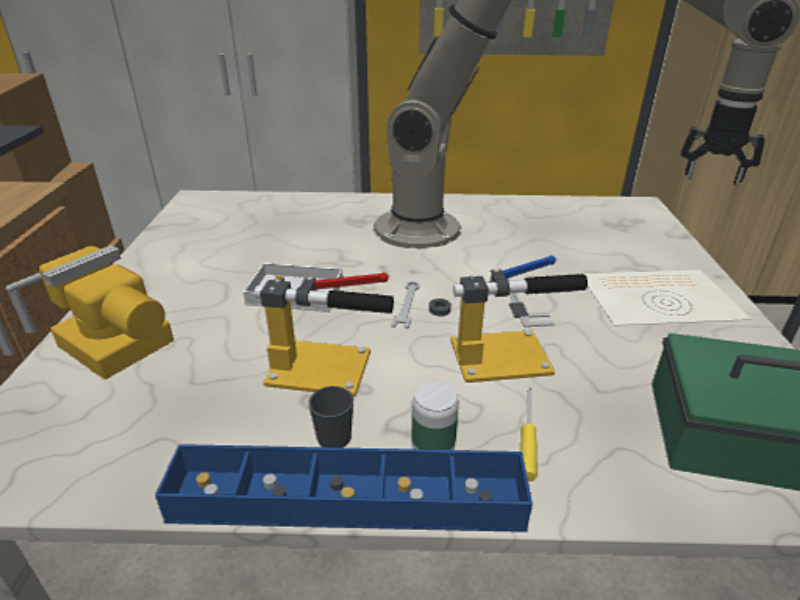

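View pics/top0.png

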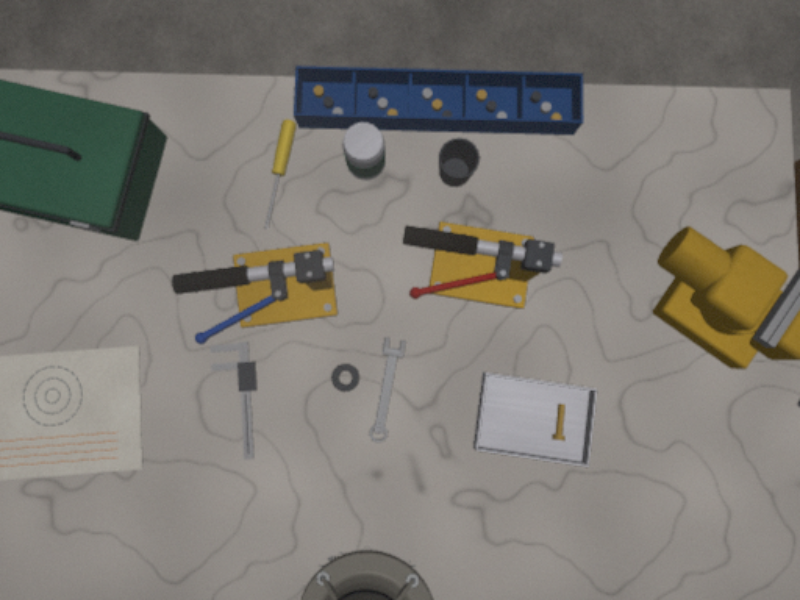

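The scene picture shows the red lever on the left stand (ball near 385,277) and the blue on the right (ball near 552,260). In the top picture the red blade runs from (502,273) to its ball at (415,293), and the blue from (278,296) to (201,338). I'll measure both next.

```bash
cat > h.py <<'E'
import numpy as np,cv2
from scipy.spatial.transform import Rotation as R
from station import bot
def cam(n):
    m=bot.camera_model(n); q=np.array(m["rotation"])
    M=R.from_quat(q[[1,2,3,0]]).as_matrix() if q.ndim==1 else q
    return np.array(m["mtx"]),np.array(m["origin"]),M
def onplane(n,uv,z):
    K,o,M=cam(n); uv=np.atleast_2d(uv).astype(float)
    d=np.c_[(uv[:,0]-K[0,2])/K[0,0],-(uv[:,1]-K[1,2])/K[1,1],-np.ones(len(uv))]@M.T
    return o+d*((z-o[2])/d[:,2])[:,None]
def pts(n,d,mask):
    K,o,M=cam(n); v,u=np.nonzero(mask&(d>0)); D=d[v,u]
    c=np.c_[(u-K[0,2])/K[0,0]*D,-(v-K[1,2])/K[1,1]*D,-D]
    return o+c@M.T
def mask(p,c):
    h=cv2.cvtColor(p,cv2.COLOR_RGB2HSV).astype(int); H,S,V=h[...,0],h[...,1],h[...,2]
    if c=="red": return (S>140)&(V>60)&((H<6)|(H>174))
    if c=="blue": return (S>120)&(V>60)&(H>105)&(H<125)
    if c=="black": return (V<60)
    if c=="yellow": return (S>140)&(H>15)&(H<30)&(V>80)
E
python3 - <<'E'
from h import *
win={"top":{"red":(150,200,250,335),"blue":(180,230,115,190)},"scene":{"red":(160,200,190,255),"blue":(155,185,310,360)}}
for n in("top","scene"):
    f=np.load(n+"0.npz"); p,d=f["p"],f["d"]
    for c in("red","blue"):
        a=win[n][c]; m=np.zeros(d.shape,bool); m[a[0]:a[1],a[2]:a[3]]=mask(p,c)[a[0]:a[1],a[2]:a[3]]
        P=pts(n,d,m); P=P[(P[:,2]>.13)&(P[:,2]<.19)]
        v,u=np.nonzero(m)
        X=onplane(n,np.c_[u,v],.166)
        for tag,Q in(("depth",P),("ray",X)):
            if len(Q)<5: print(n,c,tag,len(Q));continue
            l=cv2.fitLine(Q[:,:2].astype(np.float32),cv2.DIST_HUBER,0,.01,.01).ravel()
            if l[1]<0:l[:2]*=-1
            s=(Q[:,:2]-l[2:])@l[:2]
            print(n,c,tag,len(Q),"ang from +y",np.round(np.arctan2(-l[0],l[1]),3),"ends",np.round(l[2:]+s.min()*l[:2],4),np.round(l[2:]+s.max()*l[:2],4),"z",np.round(np.median(Q[:,2]),4))
    # grips / bases
    if n=="top":
        for c,a in(("red",(135,175,255,310)),("blue",(160,195,105,162))):
            m=np.zeros(d.shape,bool); m[a[0]:a[1],a[2]:a[3]]=mask(p,"black")[a[0]:a[1],a[2]:a[3]]
            P=pts(n,d,m);P=P[(P[:,2]>.15)&(P[:,2]<.19)]
            if len(P)<5: print("grip",m.sum(),len(P));continue
            (cx,cy),wh,an=cv2.minAreaRect(P[:,:2].astype(np.float32))
            l=cv2.fitLine(P[:,:2].astype(np.float32),cv2.DIST_HUBER,0,.01,.01).ravel()
            if l[1]<0:l[:2]*=-1
            print("grip",c,len(P),np.round([cx,cy],4),np.round(wh,4),"yaw",np.round(np.arctan2(-l[0],l[1]),3),np.median(P[:,2]))
E
```

```text
top red depth 182 ang from +y 0.241 ends [ 0.566  -0.1813] [ 0.5353 -0.0562] z 0.1678
top red ray 183 ang from +y 0.241 ends [ 0.5663 -0.1818] [ 0.5354 -0.0561] z 0.166
top blue depth 178 ang from +y 0.536 ends [0.5226 0.1513] [0.4582 0.2598] z 0.1679
top blue ray 178 ang from +y 0.536 ends [0.5229 0.1517] [0.4583 0.2603] z 0.166
grip red 515 [ 0.6173 -0.0983] [0.1093 0.0274] yaw -0.145 0.17277272724202364
grip blue 524 [0.5491 0.2441] [0.0276 0.1083] yaw 0.148 0.17325138411785074
scene red depth 240 ang from +y 0.24 ends [ 0.5715 -0.184 ] [ 0.5408 -0.0583] z 0.1632
scene red ray 240 ang from +y 0.248 ends [ 0.5772 -0.1826] [ 0.5455 -0.0573] z 0.166
scene blue depth 168 ang from +y 0.535 ends [0.5257 0.1551] [0.4623 0.2621] z 0.1638
scene blue ray 168 ang from +y 0.557 ends [0.5322 0.1539] [0.465  0.2617] z 0.166
```

```bash
cat >> h.py <<'E'
LEV={"red":dict(h=np.array([.5680,-.1918]),yaw=-.141),"blue":dict(h=np.array([.5288,.1402]),yaw=.153)}
def blade(c,th):
    y=LEV[c]["yaw"]+.38-th
    return np.array([np.cos(y),np.sin(y)]),np.array([-np.sin(y),np.cos(y)])
def target(c,th,gap=0.,z=.146,back=.0145,s=1,along=.085):
    X,Y=blade(c,th); p=LEV[c]["h"]-X*(.005+back+gap)+Y*along
    ty=np.r_[s*X,0]; tx=np.array([0,0,-1.]); tz=np.cross(tx,ty)
    return np.r_[p,z],R.from_matrix(np.c_[tx,ty,tz])
def cur():
    o=bot.get_obs(); q=np.array(o["tool_rot"]); return np.array(o["eef_pos"]),R.from_quat(q[[1,2,3,0]]),o
def delta(pose,rot):
    """shift in tool axes (units 40mm) and rotvec (units 360deg) from present pose"""
    p,r,o=cur(); return np.round(r.inv().apply(pose-p)/.04,3),np.round((r.inv()*rot).as_rotvec()/(2*np.pi),4)
def rep(c=None):
    p,r,o=cur(); print("t",round(o["t"],3),"p",np.round(p,4),"F",np.round(o["contact_force"],2),"w",o["gripper_width"])
    if c:
        v=p[:2]-LEV[c]["h"]; yw=np.arctan2(r.as_matrix()[1,1],r.as_matrix()[0,1])
        print(" tool y yaw",round(yw,4))
E
python3 - <<'E'
from h import *
p,r,o=cur(); print(np.round(r.as_matrix(),3))
for c in LEV:
  for s in(1,-1): print(c,s,target(c,.0,.04,s=s)[0],delta(*target(c,0.,.04,.3,s=s)))
E
```

```text
[[-0.     0.369  0.929]
 [-0.002  0.929 -0.369]
 [-1.    -0.002  0.   ]]
red 1 [ 0.49006913 -0.12330161  0.146     ] (array([ -2.67 , -15.211,  12.524]), array([1.518e-01, 1.000e-04, 2.000e-04]))
red -1 [ 0.49006913 -0.12330161  0.146     ] (array([ -2.67 , -15.211,  12.524]), array([-3.482e-01, -3.000e-04,  2.000e-04]))
blue 1 [0.43436329 0.18317625 0.146     ] (array([-2.681, -8.603,  8.404]), array([1.05e-01, 1.00e-04, 2.00e-04]))
blue -1 [0.43436329 0.18317625 0.146     ] (array([-2.681, -8.603,  8.404]), array([-3.95e-01, -3.00e-04,  1.00e-04]))
```

Call:
step_arm([
  [-0.9, 0, 0, 0, 0, 0],
  [-0.9, 0, 0, 0, 0, 0],
  [-0.9, 0, 0.5, 0, 0, 0],
  [0, 0, 1, 0, 0, 0],
  [0, 0, 1, 0, 0, 0],
  [0, 0, 1, 0, 0, 0],
  [0, 0, 1, 0, 0, 0],
  [0, 0, 0, 0, 0, 0],
], fingers=1, force=30)

```text
t: 1.1
eef_pos: [0.4208, 0.5578, 0.3002]
tool_rot: [0.695, 0.134, 0.693, -0.136]
contact_force: [-0.4, 0.7, 0.4]
gripper_width: -0.002
```

Run:
```python
from h import *
rep(); print(delta(*target("red",0,.04,.3)))
```

```text
t 1.1 p [0.4208 0.5578 0.3002] F [-0.41  0.67  0.4 ] w -0.002057491653316492
(array([  0.051, -15.132,   7.995]), array([1.507e-01, 5.000e-04, 1.000e-04]))
```

Call:
step_arm([
  [0, -0.95, 0.5, 0, 0, 0],
  [0, -0.95, 0.5, 0, 0, 0],
  [0, -0.95, 0.5, 0, 0, 0],
  [0, -0.95, 0.5, 0, 0, 0],
  [0, -0.95, 0.5, 0, 0, 0],
  [0, -0.95, 0.5, 0, 0, 0],
  [0, -0.95, 0.5, 0, 0, 0],
  [0, -0.95, 0.5, 0, 0, 0],
])

```text
t: 2.1
eef_pos: [0.4521, 0.2188, 0.3008]
tool_rot: [0.694, 0.132, 0.695, -0.132]
contact_force: [0.0, -0.6, 0.3]
gripper_width: 0.002
```

Call:
step_arm([
  [0, -0.95, 0.5, 0, 0, 0],
  [0, -0.95, 0.5, 0, 0, 0],
  [0, -0.95, 0.5, 0, 0, 0],
  [0, -0.95, 0.5, 0, 0, 0],
  [0, -0.95, 0.5, 0, 0, 0],
  [0, -0.95, 0.5, 0, 0, 0],
  [0, -0.95, 0.5, 0, 0, 0],
  [0, -0.95, 0.5, 0, 0, 0],
])

```text
t: 3.1
eef_pos: [0.4893, -0.1224, 0.3009]
tool_rot: [0.695, 0.132, 0.695, -0.132]
contact_force: [0.3, 0.1, -0.4]
gripper_width: -0.003
```

Call:
step_arm([
  [0, 0, 0, 0.025, 0, 0],
  [0, 0, 0, 0.025, 0, 0],
  [0, 0, 0, 0.025, 0, 0],
  [0, 0, 0, 0.025, 0, 0],
  [0, 0, 0, 0.025, 0, 0],
  [0, 0, 0, 0.025, 0, 0],
  [0, 0, 0, 0, 0, 0],
])

```text
t: 3.98
eef_pos: [0.4893, -0.1212, 0.3008]
tool_rot: [0.559, 0.433, 0.559, -0.433]
contact_force: [0.2, -0.4, 0.6]
gripper_width: -0.003
```

Run:
```python
from h import *
rep("red"); print(delta(*target("red",0,.04,.2)))
for n in("scene","top"):
    p,d=bot.read_camera(n); np.savez(f"{n}1.npz",p=p,d=d)
    cv2.imwrite(f"pics/{n}1.png",cv2.resize(p[:,:,::-1],(800,600)))
```

```text
t 3.975 p [ 0.4893 -0.1212  0.3008] F [ 0.19 -0.4   0.65] w -0.0027262573942197057
 tool y yaw 0.2533
(array([2.519, 0.006, 0.057]), array([ 0.0023, -0.0001,  0.0001]))
```

View pics/scene1.png

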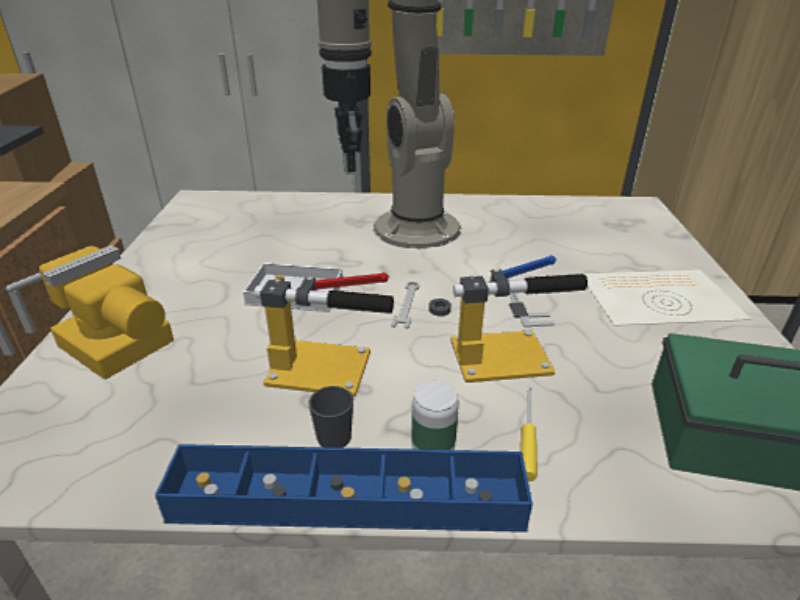

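View pics/top1.png

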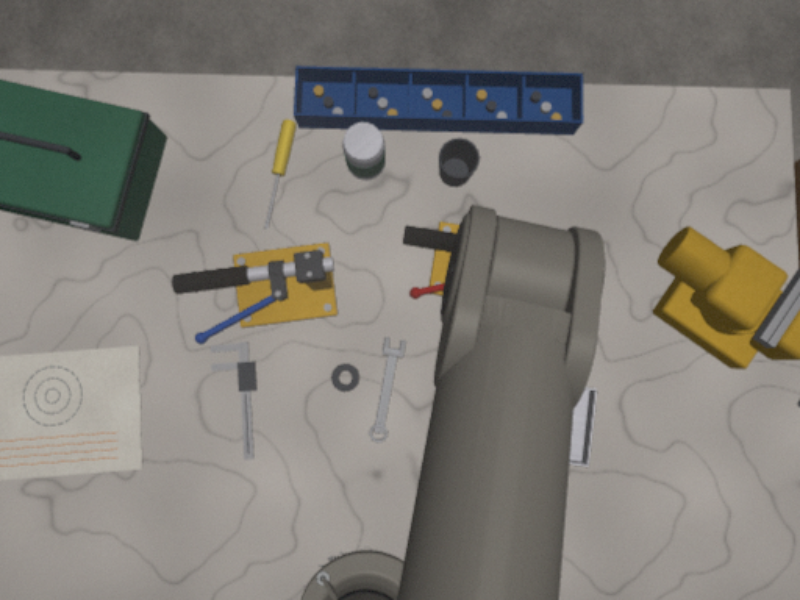

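Run:
```python
from h import *
f=np.load("scene1.npz"); d=f["d"]; p,r,o=cur()
P=pts("scene",d,np.ones(d.shape,bool)); L=r.inv().apply(P-p)*1000
L=L[(abs(L[:,0]+40)<60)&(abs(L[:,1])<80)&(abs(L[:,2])<60)]
for a in range(-100,20,6):
    Q=L[(L[:,0]>=a)&(L[:,0]<a+6)]
    if len(Q): print(a,len(Q),np.round([Q[:,1].min(),Q[:,1].max(),Q[:,2].min(),Q[:,2].max()],1))
```

```text
-100 15 [ 15.9  45.3 -11.4  12.3]
-94 28 [-21.8  39.   -9.9  12.4]
-88 21 [-26.5  35.8 -10.7  12.8]
-82 8 [-3.9 20.7 -4.9 12.7]
-76 16 [-1.1 18.  -8.8 11. ]
-70 20 [-2.4 17.1 -8.9 11.6]
-64 20 [-6.  18.4 -8.5 10.9]
-58 20 [  5.1  16.8 -11.   10.7]
-52 19 [  5.7  16.8 -11.   11. ]
-46 14 [  5.3  13.3 -10.4  11.2]
-40 7 [ 4.8  9.7 -7.5  8.2]
```

Run:
```python
from h import *
f=np.load("scene1.npz"); d=f["d"]; p,r,o=cur()
K,og,M=cam("scene")
def proj(X):
    c=(X-og)@M; return K[0,0]*c[0]/-c[2]+K[0,2], K[1,1]*-c[1]/-c[2]+K[1,2], -c[2]
for x in(0,-.02,-.04,-.06,-.1): print(x,proj(p+r.apply([x,0,0])))
print(np.round(d[95:125:2,216:234:2],3))
im=f["p"][50:130,190:260]; cv2.imwrite("pics/crop1.png",cv2.resize(im[:,:,::-1],None,fx=7,fy=7,interpolation=0))
```

```text
0 (np.float64(224.38536218196734), np.float64(123.56452116602608), np.float64(0.9879064758182954))
-0.02 (np.float64(224.0681753490545), np.float64(116.62746625652784), np.float64(0.9769763710201536))
-0.04 (np.float64(223.74381104349766), np.float64(109.53343597265584), np.float64(0.9660462662220116))
-0.06 (np.float64(223.41202285381928), np.float64(102.2770411564356), np.float64(0.9551161614238699))
-0.1 (np.float64(222.72513145776082), np.float64(87.25433896050599), np.float64(0.933255951827586))
[[2.181 2.197 0.911 0.904 0.914 0.912 0.911 2.362 2.361]
 [2.181 2.194 0.92  0.915 0.915 0.918 0.919 2.386 2.378]
 [2.19  2.194 0.939 0.933 0.933 0.938 2.368 2.386 2.393]
 [2.189 2.201 0.946 0.938 0.943 0.937 2.383 2.389 2.396]
 [2.2   2.216 0.947 0.939 0.941 0.941 2.381 2.401 2.404]
 [2.218 2.222 0.949 0.946 0.943 0.949 0.955 2.408 2.404]
 [2.221 2.228 0.95  0.947 0.949 0.95  0.955 2.409 2.398]
 [2.219 2.222 0.953 0.949 0.949 0.954 0.96  2.528 2.431]
 [2.243 2.228 2.237 0.959 0.961 0.964 2.376 2.536 2.437]
 [2.241 2.238 2.245 2.247 2.24  2.274 2.378 2.533 2.44 ]
 [2.254 2.249 2.254 2.251 2.245 2.279 2.404 2.534 2.446]
 [2.254 2.249 2.259 2.261 2.258 2.273 2.397 2.546 2.465]
 [2.266 2.276 2.265 2.272 2.265 2.293 2.394 2.538 2.461]
 [2.274 2.269 2.279 2.268 2.276 2.284 2.409 2.555 2.484]
 [1.767 1.766 1.765 1.776 1.758 1.773 1.769 1.768 1.764]]
```

View pics/crop1.png

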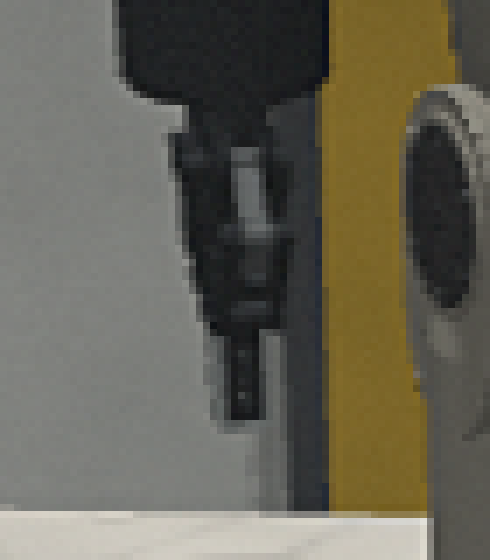

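Run:
```python
from h import *
f=np.load("scene0.npz"); d=f["d"]
q=np.array([.6945,.1321,.6946,-.1334]); r=R.from_quat(q[[1,2,3,0]]); p=np.array([.2488,.6268,.192])
P=pts("scene",d,np.ones(d.shape,bool)); L=r.inv().apply(P-p)*1000
L=L[(abs(L[:,0]+60)<100)&(abs(L[:,1])<80)&(abs(L[:,2])<60)]
for a in range(-160,40,6):
    Q=L[(L[:,0]>=a)&(L[:,0]<a+6)]
    if len(Q): print(a,len(Q),np.round([Q[:,1].min(),Q[:,1].max(),Q[:,2].min(),Q[:,2].max()],1))
f=np.load("top0.npz"); d=f["d"]
P=pts("scene",np.load("scene0.npz")["d"],np.ones(d.shape,bool))
T=P[(abs(P[:,0]-.5)<.3)&(abs(P[:,1])<.35)&(abs(P[:,2])<.03)]; print("table z scene",np.median(T[:,2]))
P=pts("top",d,np.ones(d.shape,bool));T=P[(abs(P[:,0]-.5)<.3)&(abs(P[:,1])<.35)&(abs(P[:,2])<.03)]; print("top",np.median(T[:,2]))
L=r.inv().apply(P-p)*1000
L=L[(abs(L[:,0]+60)<150)&(abs(L[:,1])<80)&(abs(L[:,2])<60)]; print(len(L))
```

```text
-160 75 [-66.5  66.2 -10.8  17.7]
-154 96 [-68.1  67.2  -6.   18.5]
-148 94 [-66.9  68.7  -1.1  24.9]
-142 86 [-69.   70.2   0.1  25.5]
-136 67 [-70.   69.9  -4.2  24.4]
-130 64 [-70.9  71.   -8.1  24.5]
-124 73 [-69.9  72.4 -18.1  23.9]
-118 74 [-71.8  72.  -15.7  22.5]
-112 45 [-73.1  73.6 -11.2  19.5]
-106 61 [-71.4  73.3  -6.1  21.1]
-100 33 [-70.   71.6   6.9  19.7]
-94 15 [-55.8  57.    2.8  16.8]
-88 19 [-54.9  56.2  -2.6  13.7]
-82 21 [-55.9  55.9  -2.9  16.2]
-76 18 [-54.6  56.2  -8.2  13.6]
-70 19 [-55.5  56.2   3.4  17.1]
-64 17 [-54.9  54.8  -4.4  15.9]
-58 9 [-48.9  53.5  -5.8  15.1]
-52 1 [43.5 43.5 -1.3 -1.3]
table z scene 7.273658995121668e-05
top 0.0005713560404370099
0
```

Measured against the camera, the fingertips look about 38 mm shorter than the reported TCP. I'll go down in the free space in front of the blade and check again there.

Call:
step_arm([
  [0.8, 0, 0, 0, 0, 0],
  [0.8, 0, 0, 0, 0, 0],
  [0.8, 0, 0, 0, 0, 0],
  [0.8, 0, 0, 0, 0, 0],
  [0.6, 0, 0, 0, 0, 0],
  [0, 0, 0, 0, 0, 0],
])

```text
t: 4.82
eef_pos: [0.488, -0.1217, 0.1476]
tool_rot: [0.558, 0.432, 0.56, -0.434]
contact_force: [0.2, -0.4, 0.1]
gripper_width: -0.004
```

Run:
```python
from h import *
rep("red"); p,r,o=cur()
for n in("scene",):
    q,d=bot.read_camera(n); np.savez(f"{n}2.npz",p=q,d=d)
    cv2.imwrite(f"pics/{n}2.png",cv2.resize(q[100:220,170:290][:,:,::-1],(600,600),interpolation=2))
P=pts("scene",d,np.ones(d.shape,bool)); L=r.inv().apply(P-p)*1000
L=L[(abs(L[:,0]+60)<100)&(L[:,1]<22)&(L[:,1]>-60)&(abs(L[:,2])<50)]
for a in range(-160,40,6):
    Q=L[(L[:,0]>=a)&(L[:,0]<a+6)]
    if len(Q): print(a,len(Q),np.round([Q[:,1].min(),Q[:,1].max(),Q[:,2].min(),Q[:,2].max()],1))
```

```text
t 4.825 p [ 0.488  -0.1217  0.1476] F [ 0.17 -0.43  0.13] w -0.004211886555195235
 tool y yaw 0.2526
-160 1 [16.3 16.3 11.5 11.5]
-154 2 [13.8 13.8 11.3 11.4]
-148 22 [-25.8  20.4 -18.4  19.8]
-142 19 [-10.1  21.3 -19.1  20. ]
-136 14 [-53.2  21.9 -17.2  20.1]
-130 6 [ 15.9  20.9 -17.7  16.4]
-124 11 [-12.3  21.7 -14.6  17.4]
-118 9 [-16.3  20.5 -13.8  17.5]
-112 9 [-3.5 19.  10.3 16.7]
-106 6 [-2.3 19.3 11.4 16.9]
-100 2 [17.1 17.2 11.7 11.8]
-94 2 [-0.1 16.1 11.8 12.3]
-88 4 [-1.6 12.8 11.5 13.7]
-82 1 [15.8 15.8 -4.6 -4.6]
-76 10 [ 6.9 16.7 -8.8 11.5]
-70 14 [ 7.1 16.  -8.6 11.9]
-64 17 [ 3.6 17.1 -8.3 11.4]
-58 12 [ 1.4 16.1 -8.2 11.3]
-52 14 [-0.9 17.6 -7.9 11.6]
-46 12 [  0.7   9.9 -10.7  11.6]
-40 2 [ 6.2  8.  -1.9  7.2]
```

View pics/scene2.png

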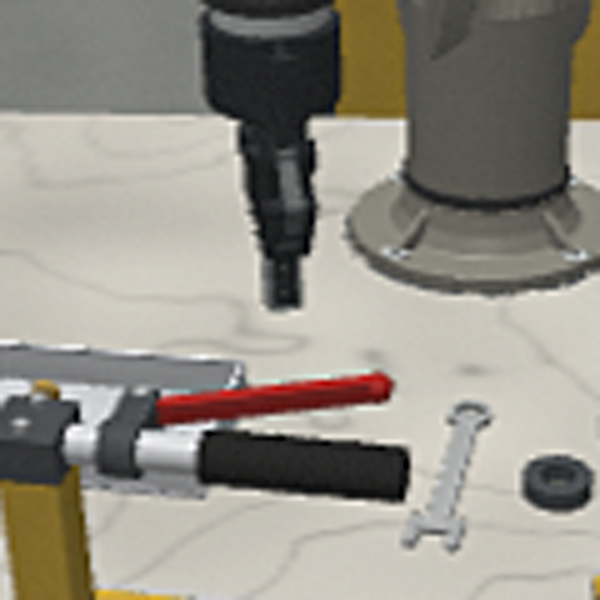

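The tips (around 283,305 in the crop) sit above the blade, so the camera-based tip height holds up: they are about 38 mm short of the reported TCP. I'll go down a further 38 mm, still clear in front of the blade.

Call:
step_arm([
  [0.3, 0, 0, 0, 0, 0],
  [0.3, 0, 0, 0, 0, 0],
  [0.3, 0, 0, 0, 0, 0],
  [0.06, 0, 0, 0, 0, 0],
  [0, 0, 0, 0, 0, 0],
])

```text
t: 5.5
eef_pos: [0.4894, -0.1223, 0.1105]
tool_rot: [0.558, 0.434, 0.559, -0.434]
contact_force: [0.3, -0.6, 0.9]
gripper_width: 0.001
```

Run:
```python
from h import *
rep("red"); p,r,o=cur(); print(delta(*target("red",0,.0,.109)))
for n in("scene",):
    q,d=bot.read_camera(n); np.savez(f"{n}3.npz",p=q,d=d)
    cv2.imwrite(f"pics/{n}3.png",cv2.resize(q[100:220,170:290][:,:,::-1],(600,600),interpolation=2))
P=pts("scene",d,np.ones(d.shape,bool)); L=r.inv().apply(P-p)*1000
L=L[(abs(L[:,0]+60)<100)&(abs(L[:,1])<48)&(abs(L[:,2])<30)]
for a in range(-130,0,6):
    Q=L[(L[:,0]>=a)&(L[:,0]<a+6)]
    if len(Q): print(a,len(Q),np.round(np.percentile(Q[:,1],[50,80,90,100]),1))
```

```text
t 5.5 p [ 0.4894 -0.1223  0.1105] F [ 0.26 -0.65  0.88] w 0.0014372888189384384
 tool y yaw 0.2503
(array([0.036, 1.011, 0.04 ]), array([0.0018, 0.    , 0.0001]))
-130 16 [21.  31.7 32.7 45.6]
-124 11 [20.  25.  27.9 30.9]
-118 13 [18.4 21.1 24.  39.6]
-112 16 [17.9 38.  44.5 47.8]
-106 18 [40.3 46.2 46.8 47.7]
-100 7 [39.7 42.5 43.8 45.2]
-94 15 [32.8 35.  35.3 39.4]
-88 10 [28.9 31.3 31.8 33.5]
-82 1 [10.2 10.2 10.2 10.2]
-76 9 [13.4 15.3 16.8 16.9]
-70 15 [12.5 15.7 16.5 17.2]
-64 16 [12.4 15.2 15.9 16.5]
-58 17 [13.2 15.1 15.4 17.1]
-52 12 [12.5 14.6 14.7 14.8]
-46 9 [ 8.   9.9 12.4 12.8]
-40 4 [6.5 6.8 6.8 6.8]
```

View pics/scene3.png

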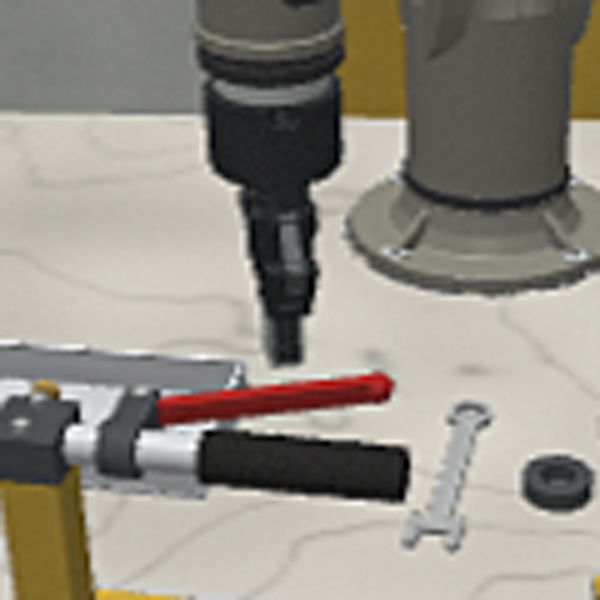

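Call:
step_arm([
  [0.15, 0.2, 0, 0.002, 0, 0],
  [0, 0.2, 0, 0, 0, 0],
  [0, 0.2, 0, 0, 0, 0],
  [0, 0.15, 0, 0, 0, 0],
  [0, 0.1, 0, 0, 0, 0],
  [0, 0, 0, 0, 0, 0],
])

```text
t: 6.3
eef_pos: [0.5227, -0.114, 0.1046]
tool_rot: [0.556, 0.437, 0.556, -0.437]
contact_force: [0.2, 0.6, 0.6]
gripper_width: 0.003
```

Call:
step_arm([
  [0, 0.04, 0, 0, 0, 0],
  [0, 0.04, 0, 0, 0, 0],
  [0, 0, 0, 0, 0, 0],
])

```text
t: 6.68
eef_pos: [0.5257, -0.1132, 0.1046]
tool_rot: [0.556, 0.437, 0.556, -0.437]
contact_force: [0.1, 0.2, -0.5]
gripper_width: -0.0
```

```bash
cat >> h.py <<'E'
def ang(c):
    "theta, gap, along of tool in lever frame by tool yaw"
    p,r,o=cur(); M=r.as_matrix(); yw=np.arctan2(M[1,1],M[0,1]); th=LEV[c]["yaw"]+.38-yw
    X,Y=blade(c,th); v=p[:2]-LEV[c]["h"]; F=np.array(o["contact_force"])
    print("t",round(o["t"],2),"theta_tool",round(th,3),"gap mm",round((-(v@X)-.0195)*1000,1),"along",round(v@Y*1000,1),"z",round(p[2],4),"Fpress",round(-F[:2]@X,2),"F",np.round(F,1))
E
python3 -c "
from h import *
ang('red')"
```

```text
t 6.67 theta_tool 0.001 gap mm 3.1 along 86.3 z 0.1046 Fpress -0.17 F [ 0.1  0.2 -0.5]
```

Not touching yet. I'll creep in 1 mm at a time.

Call:
step_arm([
  [0, 0.025, 0, 0, 0, 0],
  [0, 0.025, 0, 0, 0, 0],
  [0, 0, 0, 0, 0, 0],
])

```text
t: 7.05
eef_pos: [0.5276, -0.1128, 0.1046]
tool_rot: [0.556, 0.437, 0.556, -0.437]
contact_force: [-0.7, 0.3, 0.2]
gripper_width: -0.0
```

Call:
step_arm([
  [0, 0.025, 0, 0, 0, 0],
  [0, 0.025, 0, 0, 0, 0],
  [0, 0, 0, 0, 0, 0],
])

```text
t: 7.42
eef_pos: [0.5291, -0.1124, 0.1045]
tool_rot: [0.556, 0.437, 0.556, -0.437]
contact_force: [-1.1, -0.7, 1.3]
gripper_width: -0.001
```

Call:
step_arm([
  [0, 0.025, 0, 0, 0, 0],
  [0, 0.025, 0, 0, 0, 0],
  [0, 0, 0, 0, 0, 0],
])

```text
t: 7.8
eef_pos: [0.5311, -0.1118, 0.1045]
tool_rot: [0.556, 0.437, 0.556, -0.437]
contact_force: [-3.3, 0.7, 0.9]
gripper_width: -0.005
```

```bash
python3 -c "
from h import *
ang('red')"
```

```text
t 7.8 theta_tool 0.001 gap mm -2.5 along 86.4 z 0.1045 Fpress 3.02 F [-3.3  0.7  0.9]
```

Touching at about 3 N, as the spring's start force would give. Now I'll sweep along the hinge arc.

Call:
step_arm([
  [0, 0.043, -0.009, 0.0032, 0, 0],
  [0, 0.043, -0.009, 0.0032, 0, 0],
  [0, 0.043, -0.009, 0.0032, 0, 0],
  [0, 0.043, -0.009, 0.0032, 0, 0],
  [0, 0.043, -0.009, 0.0032, 0, 0],
  [0, 0.043, -0.009, 0.0032, 0, 0],
  [0, 0.043, -0.009, 0.0032, 0, 0],
  [0, 0, 0, 0, 0, 0],
])

```text
t: 8.8
eef_pos: [0.5428, -0.1074, 0.1045]
tool_rot: [0.524, 0.475, 0.524, -0.475]
contact_force: [-3.5, -0.7, 1.2]
gripper_width: -0.002
```

Run:
```python
from h import *
ang('red')
q,d=bot.read_camera("scene"); np.savez("scene4.npz",p=q,d=d)
cv2.imwrite("pics/scene4.png",cv2.resize(q[100:220,170:290][:,:,::-1],(600,600),interpolation=2))
```

```text
t 8.8 theta_tool 0.142 gap mm -2.5 along 86.5 z 0.1045 Fpress 3.53 F [-3.5 -0.7  1.2]
```

View pics/scene4.png

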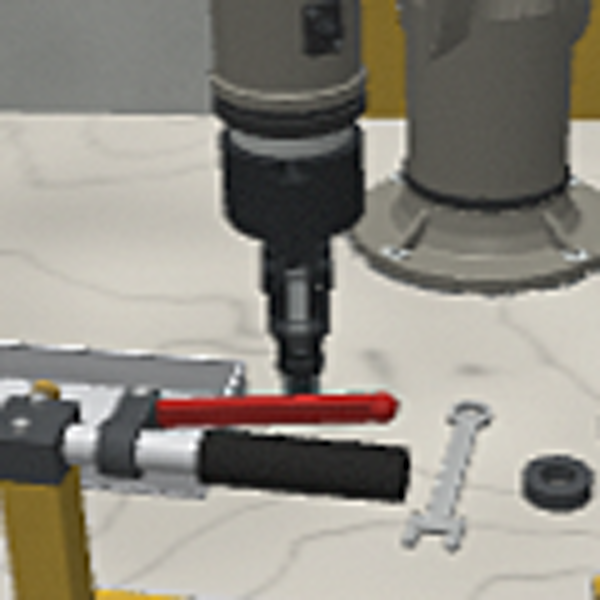

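The blade has moved in (ball from about 380,385 to 383,405 in the crop), with the finger's back on its outer face. Carrying on.

Call:
step_arm([
  [0, 0.043, -0.009, 0.0032, 0, 0],
  [0, 0.043, -0.009, 0.0032, 0, 0],
  [0, 0.043, -0.009, 0.0032, 0, 0],
  [0, 0.043, -0.009, 0.0032, 0, 0],
  [0, 0.043, -0.009, 0.0032, 0, 0],
  [0, 0.043, -0.009, 0.0032, 0, 0],
  [0, 0.043, -0.009, 0.0032, 0, 0],
  [0, 0, 0, 0, 0, 0],
])

```text
t: 9.85
eef_pos: [0.5541, -0.1046, 0.1045]
tool_rot: [-0.489, -0.511, -0.489, 0.511]
contact_force: [-7.0, -1.9, 2.7]
gripper_width: 0.006
```

Run:
```python
from h import *
ang('red')
```

```text
t 9.85 theta_tool 0.283 gap mm -1.8 along 86.5 z 0.1045 Fpress 6.9 F [-7.  -1.9  2.7]
```

Call:
step_arm([
  [0, 0.043, -0.009, 0.0032, 0, 0],
  [0, 0.043, -0.009, 0.0032, 0, 0],
  [0, 0.022, -0.004, 0.0016, 0, 0],
  [0, 0, 0, 0, 0, 0],
])

```text
t: 10.35
eef_pos: [0.5583, -0.1039, 0.1045]
tool_rot: [-0.476, -0.523, -0.476, 0.523]
contact_force: [-6.7, -1.9, 3.3]
gripper_width: -0.002
```

Run:
```python
from h import *
ang('red')
```

```text
t 10.35 theta_tool 0.333 gap mm -1.5 along 86.5 z 0.1045 Fpress 6.44 F [-6.7 -1.9  3.3]
```

Call:
step_arm([
  [0, 0.022, -0.004, 0.0016, 0, 0],
  [0, 0, 0, 0, 0, 0],
])

```text
t: 10.6
eef_pos: [0.5591, -0.1039, 0.1045]
tool_rot: [-0.473, -0.525, -0.474, 0.526]
contact_force: [-7.1, -2.3, 3.5]
gripper_width: -0.001
```

Run:
```python
from h import *
ang('red')
```

```text
t 10.6 theta_tool 0.343 gap mm -1.5 along 86.5 z 0.1045 Fpress 6.79 F [-7.1 -2.3  3.5]
```

Call:
step_arm([
  [0, 0.022, -0.004, 0.0016, 0, 0],
  [0, 0.022, -0.004, 0.0016, 0, 0],
  [0, 0, 0, 0, 0, 0],
])

```text
t: 10.98
eef_pos: [0.5608, -0.1037, 0.1044]
tool_rot: [-0.468, -0.53, -0.468, 0.531]
contact_force: [-7.0, -0.9, 2.8]
gripper_width: 0.001
```

Run:
```python
from h import *
ang('red')
```

```text
t 10.97 theta_tool 0.363 gap mm -1.5 along 86.5 z 0.1044 Fpress 6.84 F [-7.  -0.9  2.8]
```

Call:
step_arm([
  [0, 0.022, -0.004, 0.0016, 0, 0],
  [0, 0, 0, 0, 0, 0],
])

```text
t: 11.22
eef_pos: [0.5617, -0.1036, 0.1045]
tool_rot: [-0.465, -0.532, -0.466, 0.533]
contact_force: [-6.5, -0.9, 3.8]
gripper_width: -0.002
```

```bash
cat > see.py <<'E'
import sys
from h import *
c,k=sys.argv[1:3]
ang(c)
q,d=bot.read_camera("scene"); np.savez(f"scene{k}.npz",p=q,d=d)
u0=170 if c=="red" else 270
cv2.imwrite(f"pics/scene{k}.png",cv2.resize(q[100:220,u0:u0+120][:,:,::-1],(600,600),interpolation=2))
w={"red":(150,215,190,255),"blue":(140,200,305,365)}[c]
m=np.zeros(d.shape,bool); m[w[0]:w[1],w[2]:w[3]]=mask(q,c)[w[0]:w[1],w[2]:w[3]]
v,u=np.nonzero(m)
P=pts("scene",d,m); P=P[(P[:,2]>.145)&(P[:,2]<.185)]
for Q in(onplane("scene",np.c_[u,v],.162),P):
    l=cv2.fitLine(Q[:,:2].astype(np.float32),cv2.DIST_HUBER,0,.01,.01).ravel()
    if l[1]<0:l[:2]*=-1
    print("blade yaw",np.arctan2(-l[0],l[1]),"theta",LEV[c]["yaw"]+.38-np.arctan2(-l[0],l[1]),len(Q))
E
python3 see.py red 5
```

```text
t 11.22 theta_tool 0.373 gap mm -1.5 along 86.5 z 0.1045 Fpress 6.33 F [-6.5 -0.9  3.8]
blade yaw -0.12774643 theta 0.36674643 230
blade yaw -0.14410137 theta 0.38310134 228
```

View pics/scene5.png

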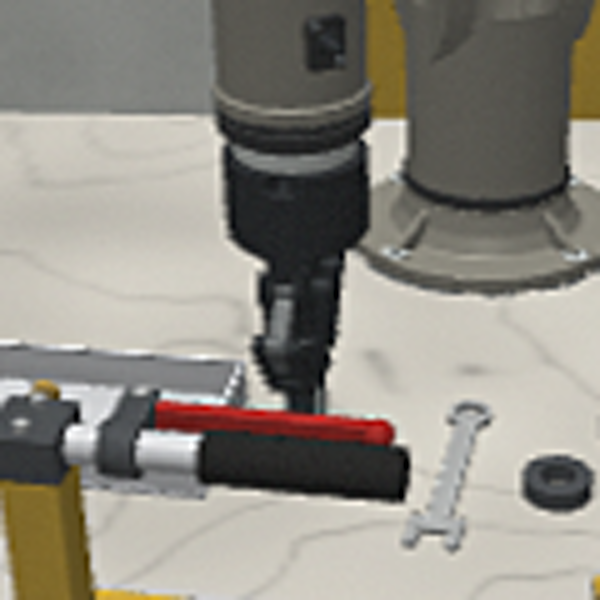

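The blade is almost parallel to the bar. I'll take small steps now until the force rises above the spring's.

Call:
step_arm([
  [0, 0.015, 0, 0.001, 0, 0],
  [0, 0, 0, 0, 0, 0],
])

```text
t: 11.52
eef_pos: [0.5621, -0.1035, 0.1045]
tool_rot: [-0.463, -0.533, -0.464, 0.534]
contact_force: [-7.4, -0.5, 3.4]
gripper_width: -0.0
```

Call:
step_arm([
  [0, 0.015, 0, 0, 0, 0],
  [0, 0, 0, 0, 0, 0],
])

```text
t: 11.78
eef_pos: [0.5621, -0.1035, 0.1044]
tool_rot: [-0.463, -0.533, -0.465, 0.535]
contact_force: [-10.4, 0.2, 5.6]
gripper_width: -0.0
```

Run:
```python
from h import *
ang('red')
```

```text
t 11.78 theta_tool 0.38 gap mm -1.3 along 86.6 z 0.1044 Fpress 10.3 F [-10.4   0.2   5.6]
```

The TCP has stopped advancing (x stays at 0.5621 m) and the force is 10.3 N against a 7.5 N spring, so the lever is on its stop. Holding it there.

Call:
step_arm([
  [0, 0.004, 0, 0, 0, 0],
  [0, 0, 0, 0, 0, 0],
  [0, 0, 0, 0, 0, 0],
  [0, 0, 0, 0, 0, 0],
  [0, 0, 0, 0, 0, 0],
  [0, 0, 0, 0, 0, 0],
  [0, 0, 0, 0, 0, 0],
  [0, 0, 0, 0, 0, 0],
])

```text
t: 12.78
eef_pos: [0.5621, -0.1036, 0.1044]
tool_rot: [-0.463, -0.533, -0.465, 0.535]
contact_force: [-9.2, -0.8, 5.7]
gripper_width: -0.004
```

Call:
step_arm([
  [0, 0, 0, 0, 0, 0],
  [0, 0, 0, 0, 0, 0],
  [0, 0, 0, 0, 0, 0],
])

```text
t: 13.15
eef_pos: [0.5621, -0.1035, 0.1044]
tool_rot: [-0.463, -0.533, -0.465, 0.535]
contact_force: [-10.1, -0.8, 5.0]
gripper_width: -0.004
```

```bash
python3 see.py red 6
```

```text
t 13.15 theta_tool 0.38 gap mm -1.3 along 86.6 z 0.1044 Fpress 9.89 F [-10.1  -0.8   5. ]
blade yaw -0.13101742 theta 0.3700174 222
blade yaw -0.14698395 theta 0.38598394 221
```

Held for more than 1 s. Now easing it back out along the arc.

Call:
step_arm([
  [0, -0.04, 0.009, -0.0032, 0, 0],
  [0, -0.043, 0.009, -0.0032, 0, 0],
  [0, -0.043, 0.009, -0.0032, 0, 0],
  [0, -0.043, 0.009, -0.0032, 0, 0],
  [0, -0.043, 0.009, -0.0032, 0, 0],
  [0, -0.043, 0.009, -0.0032, 0, 0],
  [0, -0.043, 0.009, -0.0032, 0, 0],
  [0, -0.043, 0.009, -0.0032, 0, 0],
])

```text
t: 14.2
eef_pos: [0.5495, -0.1056, 0.1045]
tool_rot: [0.505, 0.495, 0.506, -0.495]
contact_force: [-5.7, -1.6, 2.1]
gripper_width: 0.001
```

Run:
```python
from h import *
ang('red')
```

```text
t 14.2 theta_tool 0.218 gap mm -2.8 along 86.5 z 0.1045 Fpress 5.71 F [-5.7 -1.6  2.1]
```

Call:
step_arm([
  [0, -0.043, 0.009, -0.0032, 0, 0],
  [0, -0.043, 0.009, -0.0032, 0, 0],
  [0, -0.043, 0.009, -0.0032, 0, 0],
  [0, -0.043, 0.009, -0.0032, 0, 0],
  [0, -0.043, 0.009, -0.0032, 0, 0],
  [0, -0.043, 0.009, -0.0032, 0, 0],
  [0, -0.043, 0.009, -0.0032, 0, 0],
  [0, -0.022, 0.005, -0.0016, 0, 0],
])

```text
t: 15.2
eef_pos: [0.5375, -0.1094, 0.1045]
tool_rot: [0.541, 0.455, 0.541, -0.455]
contact_force: [-4.1, -1.1, -0.8]
gripper_width: -0.001
```

Run:
```python
from h import *
ang('red')
```

```text
t 15.2 theta_tool 0.067 gap mm -3.5 along 86.5 z 0.1045 Fpress 4.28 F [-4.1 -1.1 -0.8]
```

Call:
step_arm([
  [0, -0.035, 0.007, -0.0025, 0, 0],
  [0, -0.035, 0.007, -0.0025, 0, 0],
  [0, -0.03, 0.005, -0.002, 0, 0],
  [0, -0.03, 0.005, -0.002, 0, 0],
  [0, -0.02, 0.004, -0.0015, 0, 0],
  [0, 0, 0, 0, 0, 0],
])

```text
t: 15.95
eef_pos: [0.5319, -0.1116, 0.1046]
tool_rot: [0.556, 0.437, 0.556, -0.437]
contact_force: [-4.0, -0.4, -1.6]
gripper_width: -0.002
```

Run:
```python
from h import *
ang('red')
```

```text
t 15.95 theta_tool 0.002 gap mm -3.3 along 86.4 z 0.1046 Fpress 3.96 F [-4.  -0.4 -1.6]
```

Call:
step_arm([
  [0, -0.015, 0, 0, 0, 0],
  [0, -0.015, 0, 0, 0, 0],
  [0, 0, 0, 0, 0, 0],
])

```text
t: 16.32
eef_pos: [0.5308, -0.1119, 0.1046]
tool_rot: [0.556, 0.437, 0.556, -0.437]
contact_force: [-2.9, -1.3, -0.7]
gripper_width: -0.002
```

Call:
step_arm([
  [0, -0.015, 0, 0, 0, 0],
  [0, -0.015, 0, 0, 0, 0],
  [0, 0, 0, 0, 0, 0],
])

```text
t: 16.7
eef_pos: [0.5296, -0.1123, 0.1046]
tool_rot: [0.556, 0.437, 0.556, -0.437]
contact_force: [-2.7, -1.0, -0.6]
gripper_width: -0.001
```

```bash
python3 see.py red 7
```

```text
t 16.7 theta_tool 0.002 gap mm -0.9 along 86.3 z 0.1046 Fpress 2.87 F [-2.7 -1.  -0.6]
blade yaw 0.24335179 theta -0.0043517947 245
blade yaw 0.23131667 theta 0.007683322 244
```

Nearly out. Backing off slowly until the force is gone.

Call:
step_arm([
  [0, -0.012, 0, 0, 0, 0],
  [0, -0.012, 0, 0, 0, 0],
  [0, -0.012, 0, 0, 0, 0],
  [0, 0, 0, 0, 0, 0],
])

```text
t: 17.25
eef_pos: [0.5291, -0.1123, 0.105]
tool_rot: [0.556, 0.438, 0.555, -0.437]
contact_force: [-0.1, -1.0, 0.2]
gripper_width: 0.002
```

Call:
step_arm([
  [0, -0.012, 0, 0, 0, 0],
  [0, -0.012, 0, 0, 0, 0],
  [0, -0.012, 0, 0, 0, 0],
  [0, 0, 0, 0, 0, 0],
])

```text
t: 17.75
eef_pos: [0.5268, -0.1129, 0.1046]
tool_rot: [0.556, 0.437, 0.556, -0.437]
contact_force: [0.1, -0.9, 0.1]
gripper_width: 0.001
```

```bash
python3 see.py red 8
```

```text
t 17.75 theta_tool 0.002 gap mm 2.0 along 86.4 z 0.1046 Fpress 0.09 F [ 0.1 -0.9  0.1]
blade yaw 0.2520811 theta -0.013081104 242
blade yaw 0.23125608 theta 0.00774391 242
```

Red is fully out and the finger is off it with no force left. Now over to blue.

Call:
step_arm([
  [0, -0.5, 0, 0, 0, 0],
  [-0.2, -0.5, 0, 0, 0, 0],
  [-0.8, 0, 0, 0, 0, 0],
  [-1, 0, 0, 0, 0, 0],
  [-1, 0, 0, 0, 0, 0],
  [-0.8, 0, 0, 0, 0, 0],
  [0, 0, 0, 0, 0, 0],
])

```text
t: 18.68
eef_pos: [0.4895, -0.1226, 0.259]
tool_rot: [0.557, 0.439, 0.554, -0.436]
contact_force: [0.0, 0.6, -0.1]
gripper_width: -0.002
```

Run:
```python
from h import *
ang('red'); print(delta(*target("blue",0,.04,.25)))
```

```text
t 18.68 theta_tool 0.002 gap mm 40.5 along 85.7 z 0.259 Fpress -0.17 F [ 0.   0.6 -0.1]
(array([ 0.22 ,  0.455, -7.756]), array([-0.0471,  0.0002, -0.0008]))
```

Call:
step_arm([
  [0, 0.06, -0.97, 0, 0, 0],
  [0, 0.06, -0.97, 0, 0, 0],
  [0, 0.06, -0.97, 0, 0, 0],
  [0, 0.06, -0.97, 0, 0, 0],
  [0, 0.06, -0.97, 0, 0, 0],
  [0, 0.06, -0.97, 0, 0, 0],
  [0, 0.06, -0.97, 0, 0, 0],
  [0, 0.04, -0.97, 0, 0, 0],
])

```text
t: 19.68
eef_pos: [0.4319, 0.1847, 0.2554]
tool_rot: [0.555, 0.437, 0.556, -0.438]
contact_force: [1.6, 0.5, -1.1]
gripper_width: 0.004
```

Call:
step_arm([
  [0, 0, 0, -0.024, 0, 0],
  [0, 0, 0, -0.023, 0, 0],
  [0, 0, 0, 0, 0, 0],
])

```text
t: 20.05
eef_pos: [0.4322, 0.1834, 0.2555]
tool_rot: [0.613, 0.351, 0.614, -0.352]
contact_force: [-0.0, -0.0, 0.2]
gripper_width: -0.001
```

Run:
```python
from h import *
ang('blue'); print(delta(*target("blue",0,.04,.104)))
```

```text
t 20.05 theta_tool 0.002 gap mm 41.8 along 86.2 z 0.2555 Fpress 0.02 F [-0.  -0.   0.2]
(array([3.788, 0.05 , 0.033]), array([-0.0003,  0.    ,  0.0003]))
```

Call:
step_arm([
  [0.8, 0, 0, 0, 0, 0],
  [0.8, 0, 0, 0, 0, 0],
  [0.8, 0, 0, 0, 0, 0],
  [0.8, 0, 0, 0, 0, 0],
  [0.58, 0, 0, 0, 0, 0],
  [0, 0.03, 0.03, 0, 0, 0],
  [0, 0, 0, 0, 0, 0],
])

```text
t: 20.92
eef_pos: [0.4351, 0.1833, 0.106]
tool_rot: [0.614, 0.352, 0.613, -0.351]
contact_force: [0.8, 0.9, 1.4]
gripper_width: 0.0
```

```bash
python3 see.py blue 9
```

```text
t 20.93 theta_tool 0.002 gap mm 39.5 along 84.6 z 0.106 Fpress -1.1 F [0.8 0.9 1.4]
blade yaw 0.567854 theta -0.034853995 165
blade yaw 0.53043 theta 0.0025699735 164
```

View pics/scene9.png

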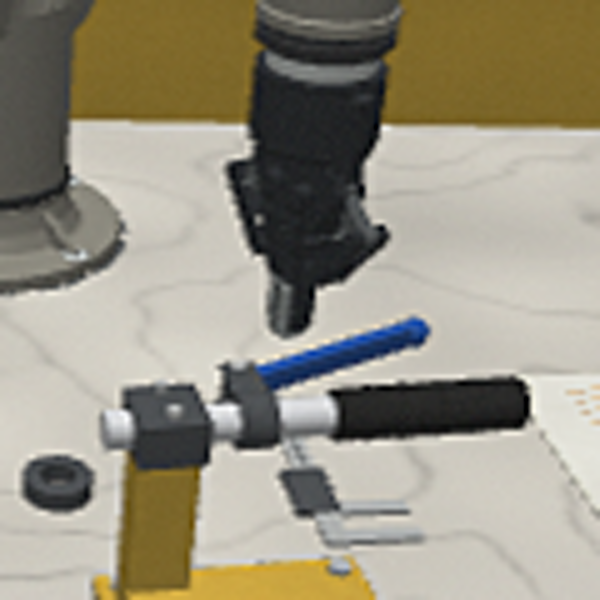

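The finger stands in front of the blue blade with the tip near (290,330) in the crop, and the knuckles are well above the height of the bar. Approaching.

Call:
step_arm([
  [0.04, 0.2, 0, 0, 0, 0],
  [0, 0.2, 0, 0, 0, 0],
  [0, 0.2, 0, 0, 0, 0],
  [0, 0.15, 0, 0, 0, 0],
  [0, 0.1, 0, 0, 0, 0],
  [0, 0.04, 0, 0, 0, 0],
  [0, 0, 0, 0, 0, 0],
])

```text
t: 21.85
eef_pos: [0.4651, 0.2013, 0.1037]
tool_rot: [0.614, 0.351, 0.614, -0.351]
contact_force: [0.6, 0.3, -1.1]
gripper_width: 0.002
```

Call:
step_arm([
  [0, 0.025, 0, 0, 0, 0],
  [0, 0.025, 0, 0, 0, 0],
  [0, 0, 0, 0, 0, 0],
])

```text
t: 22.22
eef_pos: [0.4669, 0.2024, 0.1038]
tool_rot: [0.614, 0.351, 0.614, -0.351]
contact_force: [-0.1, -0.9, -0.4]
gripper_width: 0.001
```

Run:
```python
from h import *
ang('blue')
```

```text
t 22.23 theta_tool 0.0 gap mm 2.2 along 85.1 z 0.1038 Fpress 0.55 F [-0.1 -0.9 -0.4]
```

Call:
step_arm([
  [0, 0.025, 0, 0, 0, 0],
  [0, 0.025, 0, 0, 0, 0],
  [0, 0, 0, 0, 0, 0],
])

```text
t: 22.6
eef_pos: [0.4687, 0.2035, 0.1038]
tool_rot: [0.614, 0.351, 0.614, -0.351]
contact_force: [0.1, 0.3, -0.3]
gripper_width: -0.003
```

Call:
step_arm([
  [0, 0.025, 0, 0, 0, 0],
  [0, 0.025, 0, 0, 0, 0],
  [0, 0, 0, 0, 0, 0],
])

```text
t: 22.98
eef_pos: [0.4698, 0.2042, 0.1037]
tool_rot: [0.614, 0.351, 0.614, -0.351]
contact_force: [-2.7, -0.6, 1.6]
gripper_width: 0.001
```

Run:
```python
from h import *
ang('blue')
```

```text
t 22.98 theta_tool 0.0 gap mm -1.2 along 85.1 z 0.1037 Fpress 2.64 F [-2.7 -0.6  1.6]
```

Call:
step_arm([
  [0, 0.043, -0.009, 0.0032, 0, 0],
  [0, 0.043, -0.009, 0.0032, 0, 0],
  [0, 0.043, -0.009, 0.0032, 0, 0],
  [0, 0.043, -0.009, 0.0032, 0, 0],
  [0, 0.043, -0.009, 0.0032, 0, 0],
  [0, 0.043, -0.009, 0.0032, 0, 0],
  [0, 0.043, -0.009, 0.0032, 0, 0],
  [0, 0, 0, 0, 0, 0],
])

```text
t: 23.98
eef_pos: [0.4798, 0.2121, 0.1037]
tool_rot: [0.588, 0.393, 0.588, -0.393]
contact_force: [-3.8, -2.6, 2.4]
gripper_width: -0.001
```

Run:
```python
from h import *
ang('blue')
```

```text
t 23.98 theta_tool 0.141 gap mm -1.6 along 85.1 z 0.1037 Fpress 4.5 F [-3.8 -2.6  2.4]
```

Call:
step_arm([
  [0, 0.043, -0.009, 0.0032, 0, 0],
  [0, 0.043, -0.009, 0.0032, 0, 0],
  [0, 0.043, -0.009, 0.0032, 0, 0],
  [0, 0.043, -0.009, 0.0032, 0, 0],
  [0, 0.043, -0.009, 0.0032, 0, 0],
  [0, 0.043, -0.009, 0.0032, 0, 0],
  [0, 0.043, -0.009, 0.0032, 0, 0],
  [0, 0, 0, 0, 0, 0],
])

```text
t: 24.98
eef_pos: [0.4899, 0.2181, 0.1037]
tool_rot: [0.558, 0.433, 0.559, -0.434]
contact_force: [-5.3, -3.5, 3.1]
gripper_width: -0.003
```

Run:
```python
from h import *
ang('blue')
```

```text
t 24.98 theta_tool 0.282 gap mm -1.2 along 85.1 z 0.1037 Fpress 6.0 F [-5.3 -3.5  3.1]
```

Call:
step_arm([
  [0, 0.043, -0.009, 0.0032, 0, 0],
  [0, 0.043, -0.009, 0.0032, 0, 0],
  [0, 0.022, -0.004, 0.0016, 0, 0],
  [0, 0, 0, 0, 0, 0],
])

```text
t: 25.48
eef_pos: [0.4937, 0.2199, 0.1036]
tool_rot: [0.547, 0.447, 0.548, -0.448]
contact_force: [-7.4, -3.8, 3.7]
gripper_width: -0.003
```

```bash
python3 see.py blue 10
```

```text
t 25.48 theta_tool 0.332 gap mm -0.9 along 85.1 z 0.1036 Fpress 8.06 F [-7.4 -3.8  3.7]
blade yaw 0.20575424 theta 0.32724577 202
blade yaw 0.19953902 theta 0.333461 199
```

View pics/scene10.png

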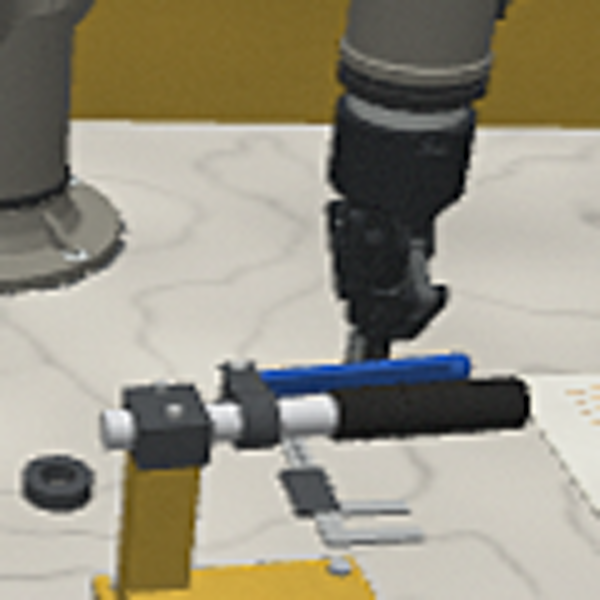

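The blade is around 0.33 rad and not quite parallel to the bar yet. Small steps up to the stop now.

Call:
step_arm([
  [0, 0.022, -0.004, 0.0016, 0, 0],
  [0, 0.022, -0.004, 0.0016, 0, 0],
  [0, 0, 0, 0, 0, 0],
])

```text
t: 25.9
eef_pos: [0.4952, 0.2206, 0.1036]
tool_rot: [0.543, 0.452, 0.543, -0.453]
contact_force: [-6.8, -3.4, 3.6]
gripper_width: -0.002
```

Call:
step_arm([
  [0, 0.022, -0.004, 0.0016, 0, 0],
  [0, 0, 0, 0, 0, 0],
])

```text
t: 26.15
eef_pos: [0.496, 0.2209, 0.1037]
tool_rot: [0.54, 0.455, 0.541, -0.456]
contact_force: [-6.8, -3.3, 3.0]
gripper_width: -0.001
```

Call:
step_arm([
  [0, 0.015, 0, 0.001, 0, 0],
  [0, 0, 0, 0, 0, 0],
])

```text
t: 26.4
eef_pos: [0.4965, 0.2211, 0.1036]
tool_rot: [0.539, 0.457, 0.54, -0.458]
contact_force: [-5.6, -2.6, 2.8]
gripper_width: -0.003
```

Run:
```python
from h import *
ang('blue')
```

```text
t 26.4 theta_tool 0.368 gap mm -0.9 along 85.1 z 0.1036 Fpress 5.9 F [-5.6 -2.6  2.8]
```

Call:
step_arm([
  [0, 0.015, 0, 0.001, 0, 0],
  [0, 0, 0, 0, 0, 0],
])

```text
t: 26.65
eef_pos: [0.4971, 0.2213, 0.1036]
tool_rot: [0.538, 0.458, 0.538, -0.459]
contact_force: [-7.3, -3.0, 4.5]
gripper_width: -0.004
```

Call:
step_arm([
  [0, 0.015, 0, 0.001, 0, 0],
  [0, 0, 0, 0, 0, 0],
])

```text
t: 26.9
eef_pos: [0.497, 0.2214, 0.1036]
tool_rot: [0.536, 0.46, 0.537, -0.461]
contact_force: [-8.7, -2.5, 4.6]
gripper_width: 0.002
```

Run:
```python
from h import *
ang('blue')
```

```text
t 26.9 theta_tool 0.381 gap mm -0.4 along 85.0 z 0.1036 Fpress 9.01 F [-8.7 -2.5  4.6]
```

The TCP has stopped advancing here too, at 9 N. One nudge of about 0.25 mm to be sure it's seated, then I'll hold.

Call:
step_arm([
  [0, 0.006, 0, 0, 0, 0],
  [0, 0, 0, 0, 0, 0],
  [0, 0, 0, 0, 0, 0],
  [0, 0, 0, 0, 0, 0],
  [0, 0, 0, 0, 0, 0],
  [0, 0, 0, 0, 0, 0],
  [0, 0, 0, 0, 0, 0],
  [0, 0, 0, 0, 0, 0],
])

```text
t: 27.9
eef_pos: [0.4971, 0.2214, 0.1036]
tool_rot: [0.536, 0.46, 0.537, -0.461]
contact_force: [-8.9, -2.8, 5.2]
gripper_width: 0.0
```

Call:
step_arm([
  [0, 0, 0, 0, 0, 0],
  [0, 0, 0, 0, 0, 0],
  [0, 0, 0, 0, 0, 0],
])

```text
t: 28.28
eef_pos: [0.497, 0.2214, 0.1036]
tool_rot: [0.536, 0.46, 0.537, -0.461]
contact_force: [-9.7, -3.7, 6.4]
gripper_width: 0.002
```

```bash
python3 see.py blue 11
```

```text
t 28.27 theta_tool 0.381 gap mm -0.4 along 85.1 z 0.1036 Fpress 10.19 F [-9.7 -3.7  6.4]
blade yaw 0.17823954 theta 0.35476047 184
blade yaw 0.14905258 theta 0.38394743 183
```

The blue lever is on its stop: depth fit 0.384 rad, force 10 N, position unchanged for 1.4 s. Easing it out.

Call:
step_arm([
  [0, -0.04, 0.009, -0.0032, 0, 0],
  [0, -0.043, 0.009, -0.0032, 0, 0],
  [0, -0.043, 0.009, -0.0032, 0, 0],
  [0, -0.043, 0.009, -0.0032, 0, 0],
  [0, -0.043, 0.009, -0.0032, 0, 0],
  [0, -0.043, 0.009, -0.0032, 0, 0],
  [0, -0.043, 0.009, -0.0032, 0, 0],
  [0, -0.043, 0.009, -0.0032, 0, 0],
])

```text
t: 29.32
eef_pos: [0.4856, 0.2157, 0.1037]
tool_rot: [0.572, 0.416, 0.572, -0.416]
contact_force: [-5.8, -2.6, 2.1]
gripper_width: -0.001
```

Call:
step_arm([
  [0, -0.043, 0.009, -0.0032, 0, 0],
  [0, -0.043, 0.009, -0.0032, 0, 0],
  [0, -0.043, 0.009, -0.0032, 0, 0],
  [0, -0.043, 0.009, -0.0032, 0, 0],
  [0, -0.043, 0.009, -0.0032, 0, 0],
  [0, -0.043, 0.009, -0.0032, 0, 0],
  [0, -0.043, 0.009, -0.0032, 0, 0],
  [0, -0.022, 0.005, -0.0016, 0, 0],
])

```text
t: 30.32
eef_pos: [0.4752, 0.2085, 0.1038]
tool_rot: [0.602, 0.372, 0.602, -0.372]
contact_force: [-3.5, -1.0, -1.3]
gripper_width: 0.002
```

Run:
```python
from h import *
ang('blue')
```

```text
t 30.32 theta_tool 0.069 gap mm -2.1 along 85.1 z 0.1038 Fpress 3.57 F [-3.5 -1.  -1.3]
```

Call:
step_arm([
  [0, -0.035, 0.007, -0.0025, 0, 0],
  [0, -0.035, 0.007, -0.0025, 0, 0],
  [0, -0.03, 0.005, -0.002, 0, 0],
  [0, -0.025, 0.005, -0.002, 0, 0],
  [0, -0.015, 0.004, -0.0015, 0, 0],
  [0, 0, 0, 0, 0, 0],
])

```text
t: 31.08
eef_pos: [0.4709, 0.2049, 0.1038]
tool_rot: [0.613, 0.352, 0.613, -0.352]
contact_force: [-3.4, -1.7, -0.9]
gripper_width: 0.001
```

```bash
python3 see.py blue 12
```

```text
t 31.07 theta_tool 0.003 gap mm -2.2 along 85.1 z 0.1038 Fpress 3.78 F [-3.4 -1.7 -0.9]
blade yaw 0.5360065 theta -0.003006518 175
blade yaw 0.51211387 theta 0.020886123 175
```

Slowly off now, as I did with the red.

Call:
step_arm([
  [0, -0.012, 0, 0, 0, 0],
  [0, -0.012, 0, 0, 0, 0],
  [0, -0.012, 0, 0, 0, 0],
  [0, 0, 0, 0, 0, 0],
])

```text
t: 31.62
eef_pos: [0.4697, 0.2041, 0.1038]
tool_rot: [0.613, 0.352, 0.613, -0.352]
contact_force: [-2.5, -1.1, -2.0]
gripper_width: -0.002
```

Call:
step_arm([
  [0, -0.01, 0, 0, 0, 0],
  [0, -0.01, 0, 0, 0, 0],
  [0, -0.01, 0, 0, 0, 0],
  [0, -0.01, 0, 0, 0, 0],
  [0, -0.01, 0, 0, 0, 0],
  [0, 0, 0, 0, 0, 0],
])

```text
t: 32.38
eef_pos: [0.4686, 0.2036, 0.1042]
tool_rot: [0.614, 0.352, 0.613, -0.351]
contact_force: [-0.1, 0.1, 0.7]
gripper_width: -0.002
```

Call:
step_arm([
  [0, -0.01, 0, 0, 0, 0],
  [0, -0.01, 0, 0, 0, 0],
  [0, -0.01, 0, 0, 0, 0],
  [0, -0.01, 0, 0, 0, 0],
  [0, -0.01, 0, 0, 0, 0],
  [0, 0, 0, 0, 0, 0],
])

```text
t: 33.12
eef_pos: [0.4662, 0.2021, 0.1038]
tool_rot: [0.613, 0.352, 0.613, -0.352]
contact_force: [-0.0, 0.7, 0.1]
gripper_width: -0.0
```

```bash
python3 see.py blue 13
```

```text
t 33.12 theta_tool 0.004 gap mm 3.3 along 85.1 z 0.1038 Fpress -0.34 F [-0.   0.7  0.1]
blade yaw 0.55794233 theta -0.024942338 170
blade yaw 0.5382021 theta -0.0052021146 170
```

The force is gone and the blade is back to its first reading. I'll retreat, lift and do the last check.

Call:
step_arm([
  [0, -0.3, 0, 0, 0, 0],
  [0, -0.5, 0, 0, 0, 0],
  [-0.5, -0.1, 0, 0, 0, 0],
  [-0.9, 0, 0, 0, 0, 0],
  [-0.9, 0, 0, 0, 0, 0],
  [-0.9, 0, 0, 0, 0, 0],
  [-0.5, 0, 0, 0, 0, 0],
  [0, 0, 0, 0, 0, 0],
])

```text
t: 34.17
eef_pos: [0.4354, 0.184, 0.2529]
tool_rot: [0.614, 0.353, 0.613, -0.351]
contact_force: [-0.4, 1.2, -0.5]
gripper_width: -0.004
```

Run:
```python
from h import *
rep()
q,d=bot.read_camera("scene"); cv2.imwrite("pics/scene14.png",cv2.resize(q[:,:,::-1],(800,600)))
q0=np.load("scene0.npz"); 
win={"red":(160,200,190,255),"blue":(155,185,310,360)}
for c,a in win.items():
    for p_,d_ in((q0["p"],q0["d"]),(q,d)):
        m=np.zeros(d.shape,bool); m[a[0]:a[1],a[2]:a[3]]=mask(p_,c)[a[0]:a[1],a[2]:a[3]]
        v,u=np.nonzero(m); Q=onplane("scene",np.c_[u,v],.162)
        l=cv2.fitLine(Q[:,:2].astype(np.float32),cv2.DIST_HUBER,0,.01,.01).ravel()
        print(c,len(Q),round(np.arctan(-l[0]/l[1]),3),np.round(Q[:,:2].mean(0),4))
df=np.abs(q.astype(int)-q0["p"]).max(2)>50
df[:160]=0; print("changed px on bench below row160",df.sum())
```

```text
t 34.175 p [0.4354 0.184  0.2529] F [-0.35  1.22 -0.47] w -0.004246648676614299
red 240 0.248 [ 0.555  -0.1217]
red 240 0.247 [ 0.555  -0.1216]
blue 168 0.557 [0.4931 0.2071]
blue 168 0.557 [0.4931 0.2071]
changed px on bench below row160 0
```

View pics/scene14.png

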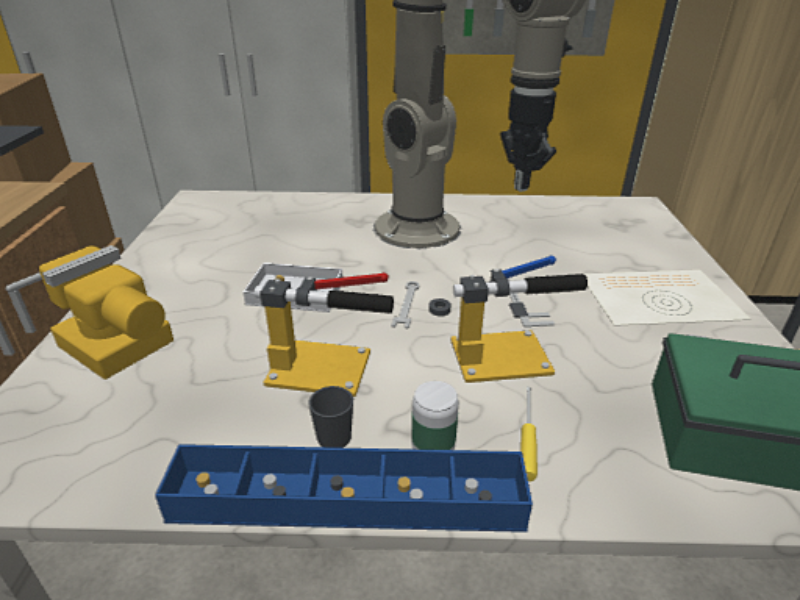

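Both levers (red ball near 385,277, blue near 552,260) and everything else on the bench match the first picture. The gripper is clear, near (525,150).

```bash
python3 -c "
from station import bot
print(bot.hand_in())"
```

```text
the job is handed in; nothing more can be done
None
```

I checked both levers, red first and then blue, and handed the job in at about 34 s. I used the back of the shut fingers and followed each lever's hinge arc. Each went in until the finger stopped advancing at about 10 N, against the spring's 7.5 N. I held each there for over 1 s, then eased it out until the force was gone.

**Last checks:**
- **Levers:** both blades are back at their starting angles, within 0.001 rad of the first picture. Red was fully out before I pressed blue.
- **Bench:** nothing else on the bench changed between the first and last scene pictures, above the colour threshold I used.
- **Robot:** the gripper is well clear and touching nothing.

**What disagreed:**
- **Fingertip height:** the camera showed the real fingertips about 38 mm short of the reported TCP. I set the pressing height from the camera, and the contact forces and lever movement bore that out.
- **Angles by rays:** at the stop, fitting the blade by rays gave 0.370 rad (red) and 0.355 rad (blue), against 0.386 and 0.384 by depth. I relied on the depth fit, the force and the finger no longer advancing.
- **Last bit of release:** the force reading fell from about 3 N to zero over the last 1–2 mm of each release. I take that as the finger leaving the lever at rest; I could not see it directly.

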